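Make up the inlet and exhaust valve kits on their bored blocks

ROBOT

A 7-joint arm with a two-finger parallel gripper is mounted at the origin on a cart in front of the work surface, level with it; the furniture and walls round the work are solid. World frame = base frame: x ahead of the robot, y to its left, z up, the work surface at z = 0. Lengths are in mm, angles in rad, forces in N, time in s.
With the tool pointing down it reaches from about 400 to 875 mm from the base axis. Payload 4.4 kg.
Tool frame: the origin (TCP) lies midway between the tips of the shut fingers; the grasp point (between the pads) lies ctrl.grip_depth behind it (ctrl.grip_depth is the distance from the TCP to the grasp point, in mm); z points along the fingers, y is the line along which they close (so a half turn about z gives the same grasp; the last joint's range is limited). The gripper opens to 85 mm and grips with 20 to 120 N. Pads are 22 mm wide; open, the fingers measure 114 mm over their backs; the gripper's body (76 mm by 85 mm) begins 54 mm behind the grasp point. The pads swing forward as they close: fully open they stand 13 mm farther back than shut.
Start: joints at [-1.374, 0.628, 0.038, 1.517, -0.027, 0.996, -0.02], TCP at [168.836, 627.704, 231.313] pointing down, gripper open.
Joint ranges: [-3.06, 3.06], [-0.37, 2.12], [-1.25, 1.32], [0.18, 2.47], [-1.1, 4.24], [0.23, 1.98], [-2.94, 2.94]. Speed limits (rad/s): [2.57, 2.57, 3.14, 3.14, 3.14, 3.14, 3.14].

INTERFACE

Orientations are given as [roll, pitch, yaw] about the fixed x, y, z axes, in that order (R = Rz(yaw) Ry(pitch) Rx(roll)).
In Python, from cell import ctrl gives the robot as it stands.
- The arm moves only by the tool carry_out, never from a script. Its argument "deltas" is one flat list of numbers, 7 for each row, row after row: the turn, a rotation vector about the tool's x, y, z in degrees, then the shift along the tool's x, y, z in m, then the closure, from -1 (fully open) to 1 (shut). In form: [wx, wy, wz, dx, dy, dz, claw, wx, wy, wz, dx, dy, dz, claw, ...]. A call has 1 to 12 rows; each row shifts and turns the commanded pose from where the row before left it, along the tool's axes as they then stand; what a row does not reach is not made up. A row lasts 1/8 s, in which the tool goes at most 62.5 mm and 10.7 degrees, less where a joint would pass 70% of its speed; a pose out of reach is approached as far as the arm can. A call with a gripper value outside its range is refused whole. The fingers move at their own pace and stop on an object; the grip force is fixed at half the most. Time passes only in rows, so rows that do not move let the fingers close. It gives the time, the measured TCP pose, the force, the opening and the grip force at its end, in the units of the state.
- ctrl.read_state(): the state, without advancing time (a new reading comes with each control period).
- ctrl.get_image(name): name is "scene" or "top"; returns the picture (420x560x3 uint8, red, green, blue); there is no depth.
- ctrl.calibration(name): a dict with "mtx" (3x3 intrinsics, pixels), "distortion" ([k1, k2, p1, p2, k3] as OpenCV has them; the pictures are not rectified), "R" (3x3) and "t" (3): a world point X has camera coordinates R X + t. Camera axes: x right, y down, z forward; pixel columns grow to the right and rows downward; lengths in mm; the calibration is good to about 2 mm. A picture is of the moment at which its call begins. calibration takes no time and is no camera call.
- ctrl.finish_job(): hands the job in; it is judged then, once.
The state is a dict: "clock": time; "qpos": joint angles; "qd": joint speeds; "tau": joint torques, N m; "eef_pos": TCP position; "tool_rot": TCP orientation; "force": force on the tool from outside, world axes, zero at the start; "torque": the same for the moment, N m; "width": finger opening in mm; "gripper_force": force on a finger pad.
Only numpy, scipy, OpenCV 4.12 (cv2) and the standard library are available. Lean on these libraries where they do the work, as an engineer would, in place of code of your own. Each camera call takes 0.05 s, during which the arm holds its last target. There are 200 camera calls.

TASK

Make up the two valve kits for the cylinder head: stand each valve on its head in the bored block whose recess fits it, then slip the tall spring over the stem of the wide-headed inlet valve, and the short spring, with the rotator cap on top of it, over the stem of the narrow-headed exhaust valve. Springs and cap must sit squarely all the way down; never let a valve fall over.

Things in the scene. Friction and masses are not known exactly. Their poses are not given: they have to be found in the camera images.
- inlet_block_recess (a point): Centre of the floor of the large recess in the inlet block. The block is fixed: light wood, 96 x 96 mm, 20 mm high; round recess 56 mm wide and 10 mm deep in the middle of its top (floor 10 mm above the bench), mouth bevelled 3 mm. A 16 mm pocket in one corner already holds the two split collets: leave it. z is up; yaw varies.
- exhaust_block_recess (a point): Centre of the floor of the recess in the exhaust block: same block as the inlet one (fixed, 96 x 96 x 20 mm, light wood, corner pocket with collets) but its round recess is only 43 mm wide, 10 mm deep, mouth bevelled 3 mm.
- inlet_valve: Inlet valve, loose steel poppet valve standing on its head on the bench: head 46 mm wide, plain stem 8 mm thick, 90 mm high in all. Origin: centre of the head's flat underside; z runs up the stem. The head is 4 mm thick at the rim, its upper side rises to 8 mm near the stem, and from 17 mm up there is only the stem. Grip the stem from above.
- exhaust_valve: Exhaust valve, the same shape but smaller: head 35 mm wide, stem 8 mm thick, 84 mm high in all. Origin: centre of the head's flat underside; z runs up the stem.
- tall_spring: Tall valve spring, dark steel coil standing upright on the bench, 62 mm high, 33 mm outside, 25 mm clear inside, rigid under the gripper. Origin: the middle of the spring (31 mm above its foot); z along its axis, both ends alike. On a valve its foot rests on the head's upper side, about 6 mm above the valve's underside.
- short_spring: Short valve spring, the same coil but 44 mm high (33 mm outside, 25 mm clear inside). Origin: the middle of the spring (22 mm above its foot); z along its axis.
- rotator_cap: Valve rotator cap, a thick bright steel ring lying flat on the bench: 34 mm outside, 13 mm high, through bore 19 mm wide at the underside, narrowing to 16 mm at the top. Origin: centre of its underside; z up through the bore. It goes flat on top of the short spring, with the valve stem through its bore.

How it is judged:
By the outcome, as a careful person would: the job done as asked, in the order asked, and still so for the second after the job is handed in, with the robot touching nothing.
It also fails if it takes over 115 s, if anything falls off the work surface, if the arm or the gripper's body presses on something with over 40 N, if the wrist force passes 120 N, or if a joint passes its speed limit or range.

## Working session

There is one attempt and no reset: what is moved stays moved. The work goes in short steps, Python scripts to look and compute and a tool call to move; the robot and the scene stay as the last step left them, time stands still between calls to the robot, and variables do not carry over. Pictures are saved under pics/ and viewed, at most 14 in all, crops included, and the job is handed in when it is done.

Besides the shell and the picture viewer there is one more tool, called after "Emit:" by a JSON object that holds its "op" and its "data". carry_out: Moves the arm, as the interface text tells. Its arguments: {"type":"object","properties":{"deltas":{"type":"array"}},"required":["deltas"]}

```bash
mkdir -p pics; ls
python3 - <<'E'
from cell import ctrl
import cv2,numpy as np
np.set_printoptions(precision=4,suppress=True)
for n in("scene","top"):
    im=ctrl.get_image(n); cv2.imwrite(f"pics/{n}0.png",im[:,:,::-1]); c=ctrl.calibration(n); print(n,c)
s=ctrl.read_state(); print(s, ctrl.grip_depth)
E
```

```text
pics
scene {'mtx': array([[468.2074,   0.    , 279.1855],
       [  0.    , 468.2074, 205.8682],
       [  0.    ,   0.    ,   1.    ]]), 'distortion': array([-0.1202,  0.    ,  0.    ,  0.    ,  0.    ]), 'R': array([[ 0.7756, -0.6309, -0.0221],
       [-0.3185, -0.3607, -0.8766],
       [ 0.545 ,  0.6869, -0.4807]]), 't': array([-326.2964,  265.3304,  577.9778])}
top {'mtx': array([[422.4958,   0.    , 288.4795],
       [  0.    , 422.4958, 208.5976],
       [  0.    ,   0.    ,   1.    ]]), 'distortion': array([-0.0454,  0.    ,  0.    ,  0.    ,  0.    ]), 'R': array([[-0.0169, -0.9999, -0.0036],
       [-0.993 ,  0.0172, -0.1172],
       [ 0.1173,  0.0016, -0.9931]]), 't': array([150.8101, 557.4737, 887.9023])}
{'clock': 0.1, 'qpos': array([-1.3738,  0.6292,  0.0384,  1.5183, -0.027 ,  0.9963, -0.02  ]), 'qd': array([-0.0011, -0.0004,  0.0005, -0.0025,  0.0004,  0.0008,  0.0012]), 'tau': array([  0.0034, -56.4535,   1.23  , -19.3974,   0.0111,   0.0055,
         0.    ]), 'eef_pos': array([168.6617, 627.1649, 230.5015]), 'tool_rot': array([-3.1399, -0.    ,  2.8788]), 'force': array([-0.2918, -0.2266, -0.604 ]), 'torque': array([ 0.0149, -0.006 ,  0.0057]), 'gripper_force': 0.0, 'width': 85.29192539086101} 18.700000000000003
```

View pics/scene0.png

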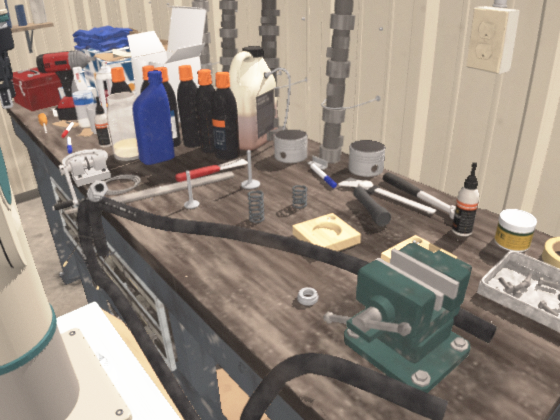

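View pics/top0.png

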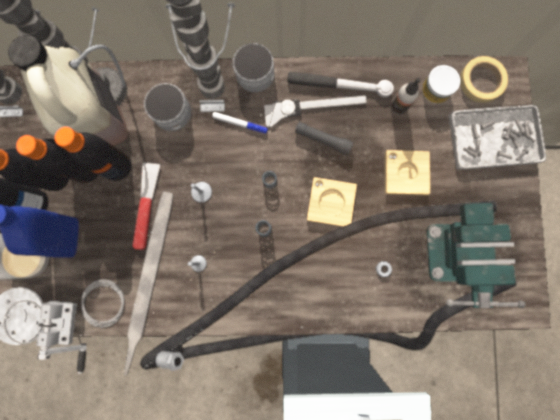

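The scene view shows the valves at about (190,203) and (250,184), the springs at (256,208) and (299,197), the cap at (307,297), and the blocks at (327,232) and (420,255). The top view shows the valves at (201,191) and (198,264), springs at (269,180) and (264,229), blocks at (332,202) and (408,172), and the cap at (384,269). I'll zoom in next.

Run:
```python
import cv2
a=cv2.imread("pics/top0.png")[140:300,170:450]; cv2.imwrite("pics/t1.png",cv2.resize(a,None,fx=2.85,fy=2.85,interpolation=cv2.INTER_CUBIC))
a=cv2.imread("pics/scene0.png")[140:320,170:470]; cv2.imwrite("pics/s1.png",cv2.resize(a,None,fx=2.66,fy=2.66,interpolation=cv2.INTER_CUBIC))
```

```text
(no output)
```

View pics/t1.png

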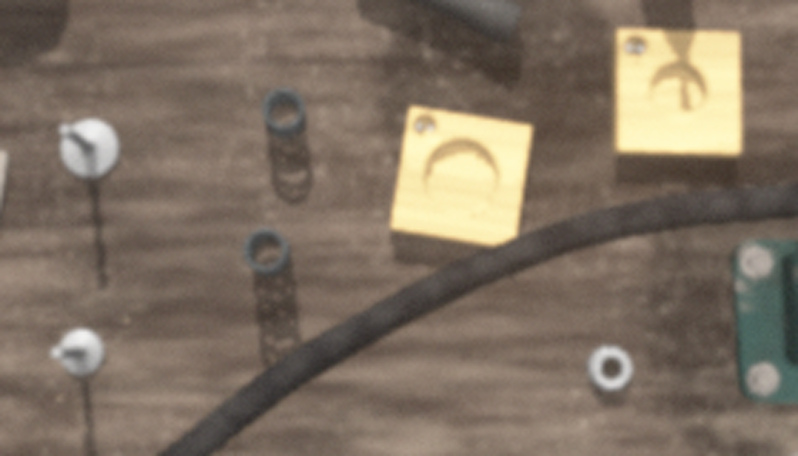

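View pics/s1.png

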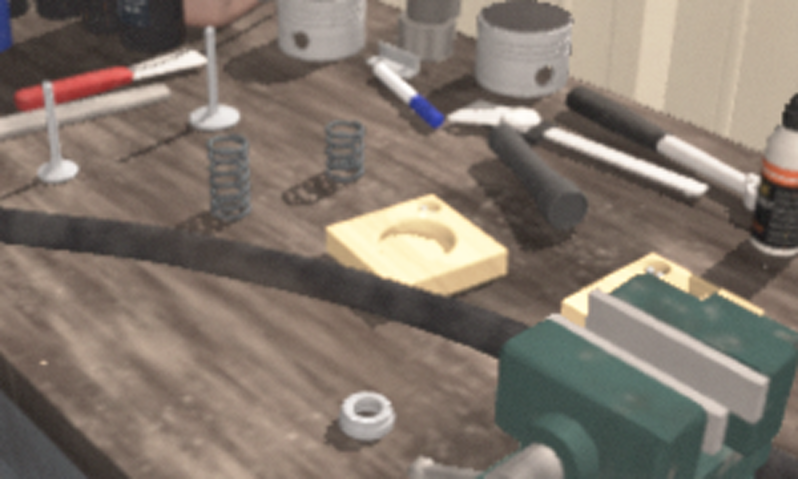

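The crops show the inlet valve head at t1 (90,149), the exhaust head at (82,352), the short spring at (285,112), the tall spring at (267,250) and the cap at (611,369). All block top corners are visible in the top view. Next I'll triangulate these and overlay the models.

```bash
cat > h.py <<'E'
from cell import ctrl
import cv2,numpy as np
np.set_printoptions(precision=1,suppress=True)
C={n:ctrl.calibration(n) for n in("scene","top")}
def und(n,p):
    c=C[n];return cv2.undistortPoints(np.array(p,float).reshape(-1,1,2),np.array(c["mtx"]),np.array(c["distortion"]))[:,0]
def proj(n,X):
    c=C[n];R=np.array(c["R"]);return cv2.projectPoints(np.array(X,float).reshape(-1,1,3),cv2.Rodrigues(R)[0],np.array(c["t"],float),np.array(c["mtx"]),np.array(c["distortion"]))[0][:,0]
def tri(pt,ps):
    P=[np.c_[C[n]["R"],C[n]["t"]] for n in("top","scene")]
    X=cv2.triangulatePoints(*P,und("top",pt).T,und("scene",ps).T);return (X[:3]/X[3]).T
def plane(n,p,z):
    c=C[n];R=np.array(c["R"]);d=np.c_[und(n,p),np.ones(len(und(n,p)))]@R;o=-R.T@c["t"]
    return o+d*((z-o[2])/d[:,2])[:,None]
T=lambda p:np.array(p)/2.85+[170,140]
S=lambda p:np.array(p)/2.66+[170,140]
E
python3 - <<'E'
from h import *
pts={'ivhead':((90,149),(215,117)),'ivtip':((67,130),(210,28)),'evhead':((82,352),(57,170)),'evtip':((57,352),(47,85)),
'tallT':((267,250),(229,145)),'shortT':((285,112),(346,131)),'capT':((611,368),(367,405)),'ibL':((410,106),(433,196)),'ib2':((391,229),(327,237)),'ib3':((533,126),(507,257)),'eb':((616,29),(654,256)),'eb2':((616,153),(563,307))}
for k,(a,b) in pts.items():
    X=tri(T(a),S(b));e=proj("top",X)-T(a);print(k,X[0],e[0])
print('cams',-np.array(C['top']['R']).T@C['top']['t'])
ib=plane("top",T([(410,106),(533,126),(513,246),(391,229)]),20);eb=plane("top",T([(616,29),(741,31),(743,156),(616,153)]),20)
for b in(ib,eb):
    print(b[:,:2].tolist(),b.mean(0),[np.linalg.norm(b[i]-b[i-1]) for i in range(4)])
print('tall',plane("top",[T((267,250))],62),'short',plane("top",[T((285,112))],44),'cap',plane("top",[T((611,368))],13),'iv',plane("top",[T((90,149))],4),'ev',plane("top",[T((82,352))],4))
print('hose',plane("top",T([(320,360),(420,290),(520,240),(640,210),(760,203)]),11))
E
```

```text
ivhead [604.7 336.8   5. ] [ 0.2 -0.4]
ivtip [604.3 335.5  92.8] [ 0.1 -0.2]
evhead [444.  342.4   5.5] [ 0. -0.]
evtip [445.  343.5  84.1] [ 0. -0.]
tallT [517.7 193.6  61.6] [ 0.2 -0.3]
shortT [624.8 179.5  43. ] [ 0.4 -0.5]
capT [425.7 -67.   15.5] [ 0.2 -0.3]
ibL [631.5  83.1  20.5] [ 0.2 -0.2]
ib2 [536.1  99.6  14. ] [ 0.3 -0.4]
ib3 [613.5 -12.3  17.6] [-0.2  0.2]
eb [691.5 -82.2  18.4] [ 0.3 -0.4]
eb2 [593.2 -78.6  16.9] [ 0.6 -0.7]
cams [452.  139.8 947.7]
[[631.068421003125, 83.48957923445332], [613.5693356608358, -12.298145857139929], [519.9022793805707, 6.556414280246003], [534.7200613450249, 100.50103533208562]] [574.8  44.6  20. ] [np.float64(97.83862247276524), np.float64(97.37302637814726), np.float64(95.54586265341192), np.float64(95.1060381201943)]
[[690.2442671737856, -80.97118128411245], [687.2173086901682, -180.45800119692385], [587.1311741401149, -176.1381082761944], [591.1468345116108, -76.42727477747164]] [ 638.9 -128.5   20. ] [np.float64(99.20155365000774), np.float64(99.53285796170886), np.float64(100.17931824492491), np.float64(99.7916622029577)]
tall [[517. 194.  62.]] short [[623.5 180.3  44. ]] cap [[424.9 -67.   13. ]] iv [[604.  337.5   4. ]] ev [[443.9 342.8   4. ]]
hose [[ 435.   157.1   11. ]
 [ 487.6   78.6   11. ]
 [ 525.2   -0.4   11. ]
 [ 547.   -95.4   11. ]
 [ 550.9 -190.6   11. ]]
```

Emit:
{"op": "carry_out", "data": {"deltas": [0,0,-7.53,0,0,0,-1,0,0,-7.53,0,0,0,-1,0,0,0,-0.0385,-0.0412,0,-1,0,0,0,-0.0385,-0.0412,0,-1,0,0,0,-0.0385,-0.0412,0,-1,0,0,0,-0.0385,-0.0412,0,-1,0,0,0,-0.0385,-0.0412,0,-1,0,0,0,-0.0385,-0.0412,0,-1,0,0,0,-0.0512,-0.0105,0,-1,0,0,0,-0.0512,-0.0105,0,-1,0,0,0,-0.0512,-0.0105,0,-1,0,0,0,-0.0512,-0.0105,0,-1]}}

```text
clock: 1.6
eef_pos: [605.9, 337.9, 230.8]
tool_rot: [-3.141, -0.001, -3.142]
force: [0.1, 1.2, -0.8]
width: 85.3
gripper_force: 0.0
```

Emit:
{"op": "carry_out", "data": {"deltas": [0,0,0,0.0005,0,0.04,-1,0,0,0,0,0,0.04,-1,0,0,0,0,0,0.03,-1,0,0,0,0,0,0,-1]}}

```text
clock: 2.1
eef_pos: [602.0, 337.3, 118.1]
tool_rot: [-3.138, -0.006, -3.142]
force: [0.4, -0.7, -0.9]
width: 85.5
gripper_force: 0.0
```

```bash
cat > look.py <<'E'
import sys
from h import *
# look.py tag X Y Z : side-by-side crops of both views round a point
tag=sys.argv[1];X=[float(v) for v in sys.argv[2:5]];w=int(sys.argv[5]) if len(sys.argv)>5 else 50
out=[]
for n in("scene","top"):
    im=ctrl.get_image(n)[:,:,::-1].copy();cv2.imwrite(f"pics/full_{tag}_{n}.png",im)
    u=proj(n,X)[0].astype(int);x0,y0=max(0,u[0]-w),max(0,u[1]-w);f=400/(2*w)
    out.append(cv2.resize(im[y0:y0+2*w,x0:x0+2*w],(400,400),interpolation=cv2.INTER_CUBIC));print(n,x0,y0,f)
cv2.imwrite(f"pics/{tag}.png",np.hstack(out))
s=ctrl.read_state();print(s["eef_pos"],s["force"],s["width"],s["clock"])
E
python3 look.py a 605 338 80 60
python3 -c "
from h import *
X=ctrl.read_state()['eef_pos'];print(proj('scene',X),proj('top',X))"
```

```text
scene 188 95 3.3333333333333335
top 133 126 3.3333333333333335
[604.5 338.7 121.9] [ 1.3 -0.   0.5] 85.4210207672806 2.2
[[247.3 138.5]] [[188.7 182.8]]
```

View pics/a.png

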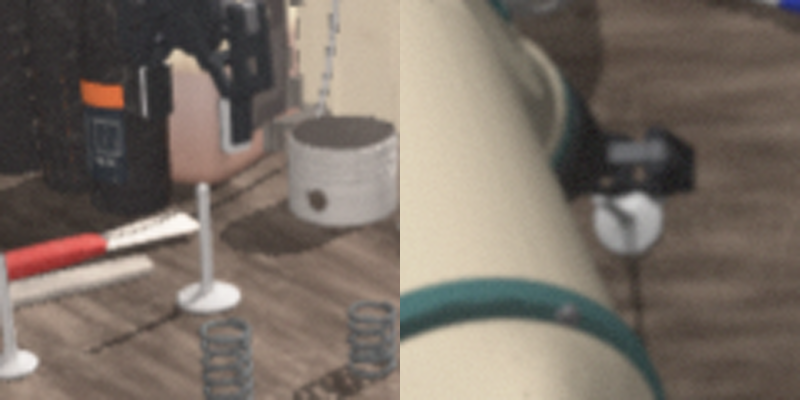

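The crop shows the open pads at about (145,90) and (235,140), centred over the stem at (203,190). The calibration agrees with the robot, so I'll go down and grip.

Emit:
{"op": "carry_out", "data": {"deltas": [0,0,0,0,0,0.03,-1,0,0,0,0,0,0.03,-1,0,0,0,0,0,0.02,-1,0,0,0,0,0,0,-1,0,0,0,0,0,0,0,0,0,0,0,0,0,0.5,0,0,0,0,0,0,1,0,0,0,0,0,0,1,0,0,0,0,0,0,1,0,0,0,0,0,0,1]}}

```text
clock: 3.45
eef_pos: [604.3, 338.8, 41.7]
tool_rot: [3.141, 0.0, -3.141]
force: [-0.3, -0.3, 3.0]
width: 5.5
gripper_force: 58.5
```

Emit:
{"op": "carry_out", "data": {"deltas": [0,0,0,0,0,-0.01,1,0,0,0,0,0,-0.02,1,0,0,0,0,0,-0.02,1,0,0,0,0,0,0,1,0,0,0,0,0,0,1]}}

```text
clock: 4.08
eef_pos: [603.9, 338.4, 91.4]
tool_rot: [-3.142, -0.0, -3.142]
force: [0.3, -0.8, -2.3]
width: 5.5
gripper_force: 58.4
```

```bash
python3 look.py b 605 338 80 50
```

```text
scene 198 105 4.0
top 143 136 4.0
[603.6 338.2  90.6] [ 0.1 -0.7 -1.9] 5.61436806102409 4.175
```

View pics/b.png

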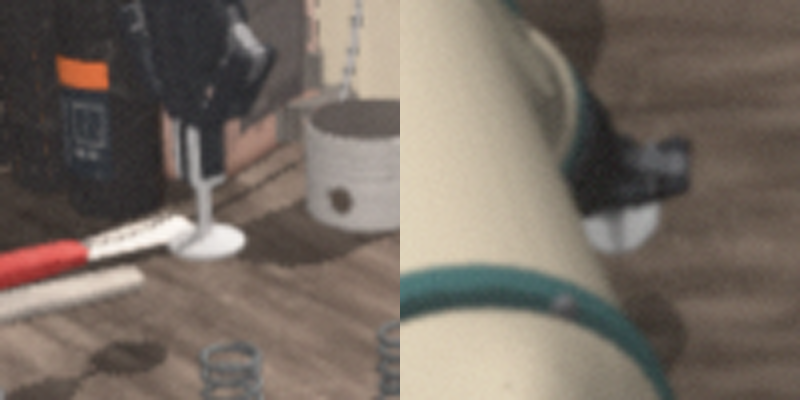

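The valve is lifted and upright. Its head centre is at scene pixel (250.5,165) and top pixel (198,191). I'll check its offset from the tool.

```bash
python3 -c "
from h import *
ps=np.array([210,240])/4+[198,105]-.375;pt=np.array([221,222])/4+[143,136]-.375
print(tri(pt,ps),plane('scene',[ps],53),plane('top',[pt],53))"
```

```text
[[600.4 332.4  58.8]] [[610.4 341.7  53. ]] [[598.8 335.3  53. ]]
```

Emit:
{"op": "carry_out", "data": {"deltas": [0,0,0,0,0,-0.03,1,0,0,0,0,0,-0.03,1,0,0,0,0.00485,-0.0488,0,1,0,0,0,0.00485,-0.0488,0,1,0,0,0,0.00485,-0.0488,0,1,0,0,0,0.00485,-0.0488,0,1,0,0,0,0.00485,-0.0488,0,1,0,0,0,0.00485,-0.0488,0,1,0,0,0,0,0,0,1,0,0,0,0,0,0,1,0,0,0,0,0,0,1]}}

```text
clock: 5.55
eef_pos: [575.0, 47.7, 151.0]
tool_rot: [3.141, -0.0, -3.139]
force: [-0.5, -0.7, -1.8]
width: 5.6
gripper_force: 58.6
```

Emit:
{"op": "carry_out", "data": {"deltas": [0,0,0,0,-0.001,0.03,1,0,0,0,0,0,0.03,1,0,0,0,0,0,0.02,1,0,0,0,0,0,0,1,0,0,0,0,0,0,1]}}

```text
clock: 6.18
eef_pos: [575.6, 45.7, 71.9]
tool_rot: [3.141, 0.001, -3.14]
force: [-0.4, 1.2, -0.6]
width: 5.6
gripper_force: 58.6
```

```bash
python3 look.py c 575 45 40 50
```

```text
scene 275 171 4.0
top 282 150 4.0
[575.9  45.2  72.3] [ 0.1  0.2 -1.4] 5.289403192436041 6.275
```

View pics/c.png

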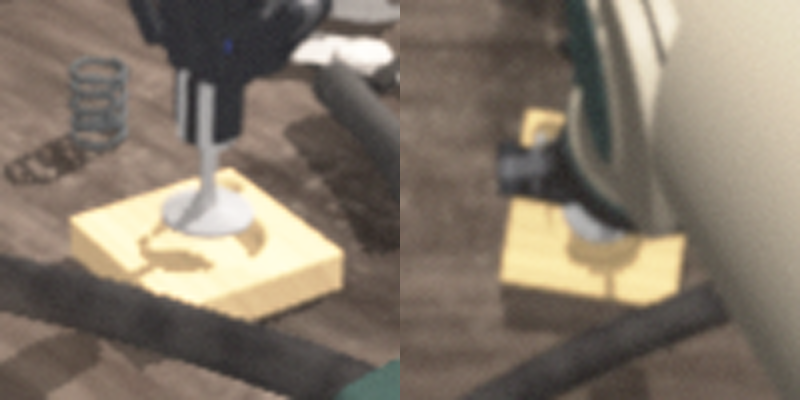

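The valve head is centred over the inlet recess, at crop (208,208), about 20 mm above its floor. I'll lower it.

Emit:
{"op": "carry_out", "data": {"deltas": [0,0,0,0.001,0,0.008,1,0,0,0,0,0,0.006,1,0,0,0,0,0,0.004,1,0,0,0,0,0,0.001,1,0,0,0,0,0,0,1,0,0,0,0,0,0,1]}}

```text
clock: 7.02
eef_pos: [574.2, 44.7, 52.4]
tool_rot: [3.142, 0.0, 3.142]
force: [-0.1, 0.2, -0.3]
width: 5.7
gripper_force: 58.6
```

Emit:
{"op": "carry_out", "data": {"deltas": [0,0,0,0,0,0.001,1,0,0,0,0,0,0,1,0,0,0,0,0,0.0005,1,0,0,0,0,0,0,1]}}

```text
clock: 7.52
eef_pos: [574.3, 44.8, 51.6]
tool_rot: [3.142, 0.001, -3.142]
force: [-1.0, 0.0, 6.5]
width: 5.6
gripper_force: 59.3
```

Contact at 51.6, which is the expected floor height. I'll open and rise, then go to the exhaust valve at (444.7,343.3).

Emit:
{"op": "carry_out", "data": {"deltas": [0,0,0,0,0,0,0.5,0,0,0,0,0,0,0,0,0,0,0,0,0,-0.5,0,0,0,0,0,0,-1,0,0,0,0,0,0,-1,0,0,0,0,0,-0.02,-1,0,0,0,0,0,-0.04,-1,0,0,0,0,0,-0.04,-1,0,0,0,0.011,0.05,0,-1,0,0,0,0.022,0.05,0,-1,0,0,0,0.024,0.05,0,-1,0,0,0,0.024,0.05,0,-1]}}

```text
clock: 9.02
eef_pos: [492.3, 246.2, 150.9]
tool_rot: [3.141, 0.0, 3.141]
force: [0.7, 0.5, -0.1]
width: 85.5
gripper_force: 0.0
```

Emit:
{"op": "carry_out", "data": {"deltas": [0,0,0,0.024,0.05,0,-1,0,0,0,0.0245,0.0485,0,-1,0,0,0,0,0,0,-1,0,0,0,0,0,0,-1,0,0,0,0,0,0,-1]}}

```text
clock: 9.65
eef_pos: [445.6, 341.4, 150.8]
tool_rot: [-3.141, 0.0, 3.139]
force: [0.3, -0.6, -0.7]
width: 85.7
gripper_force: 0.0
```

```bash
python3 look.py d 575 45 40 50; rm -f pics/tmp
```

```text
scene 275 171 4.0
top 282 150 4.0
[445.5 341.7 150.8] [ 0.7 -0.   0.1] 85.49860156968208 9.75
```

View pics/d.png

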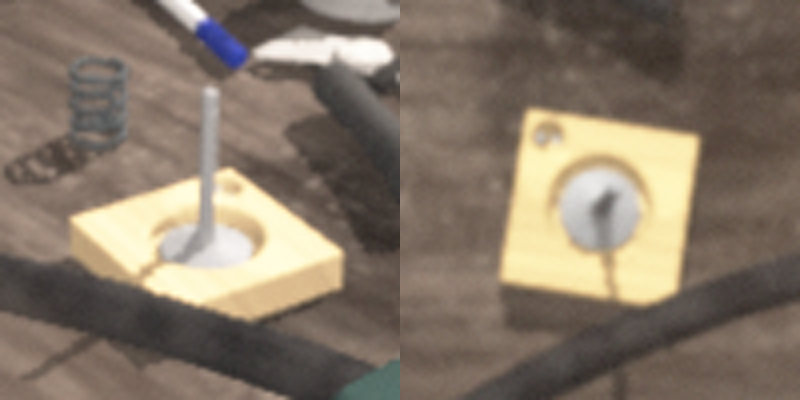

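The inlet valve stands seated in its recess: top crop head (599,208), stem upright. Now the exhaust valve.

Emit:
{"op": "carry_out", "data": {"deltas": [0,0,0,0.0005,0.0015,0.03,-1,0,0,0,0,0,0.04,-1,0,0,0,0,0,0.03,-1,0,0,0,0,0,0.01,-1,0,0,0,0,0,0,-1,0,0,0,0,0,0,0,0,0,0,0,0,0,0.5,0,0,0,0,0,0,1,0,0,0,0,0,0,1,0,0,0,0,0,0,1,0,0,0,0,0,0,1,0,0,0,0,0,0,1]}}

```text
clock: 11.25
eef_pos: [444.1, 344.7, 41.1]
tool_rot: [3.142, 0.0, -3.142]
force: [-0.8, -0.9, 4.7]
width: 5.7
gripper_force: 58.6
```

Emit:
{"op": "carry_out", "data": {"deltas": [0,0,0,0,0,-0.01,1,0,0,0,0,0,-0.02,1,0,0,0,0,0,-0.03,1,0,0,0,0,0,-0.045,1,0,0,0,0,0,-0.045,1,0,0,0,-0.01955,-0.04725,0,1,0,0,0,-0.01955,-0.04725,0,1,0,0,0,-0.01955,-0.04725,0,1,0,0,0,-0.01955,-0.04725,0,1,0,0,0,-0.01955,-0.04725,0,1,0,0,0,-0.01955,-0.04725,0,1,0,0,0,-0.01955,-0.04725,0,1]}}

```text
clock: 12.75
eef_pos: [581.2, 12.5, 191.0]
tool_rot: [3.141, -0.0, -3.141]
force: [0.5, 1.0, -2.0]
width: 6.0
gripper_force: 58.6
```

Emit:
{"op": "carry_out", "data": {"deltas": [0,0,0,-0.01955,-0.04725,0,1,0,0,0,-0.01955,-0.04725,0,1,0,0,0,-0.01955,-0.04725,0,1,0,0,0,0,0,0,1,0,0,0,0,0,0,1,0,0,0,0,0,0,1]}}

```text
clock: 13.5
eef_pos: [639.3, -125.6, 190.8]
tool_rot: [3.14, -0.0, -3.139]
force: [0.1, -0.3, -0.6]
width: 5.6
gripper_force: 58.6
```

Emit:
{"op": "carry_out", "data": {"deltas": [0,0,0,0,-0.001,0.04,1,0,0,0,0,0,0.04,1,0,0,0,0,0,0.03,1,0,0,0,0,0,0.008,1,0,0,0,0,0,0,1,0,0,0,0,0,0,1]}}

```text
clock: 14.25
eef_pos: [640.8, -128.7, 74.4]
tool_rot: [-3.141, 0.003, -3.141]
force: [-0.0, -0.1, -1.4]
width: 5.5
gripper_force: 58.6
```

```bash
python3 look.py e 640 -128 40 50
```

```text
scene 370 196 4.0
top 360 119 4.0
[ 640.6 -128.8   74.3] [-0.9 -0.1 -0.4] 5.520657798532024 14.35
```

View pics/e.png

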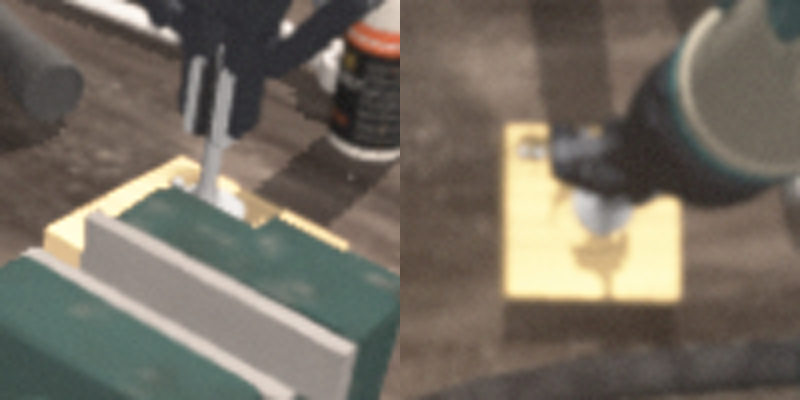

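The exhaust valve head is at top crop (604,213) above the block, whose corners are (503,122) and (682,300). I'll check alignment numerically.

```bash
python3 -c "
from h import *
f=lambda p:np.array(p)/4+[360,119]-.375
print(plane('top',f([(592.5-400,211)]),20),'head',plane('top',f([(604-400,213)]),37))
im=cv2.imread('pics/full_d_top.png')[125:225,260:450];cv2.imwrite('pics/f.png',cv2.resize(im,None,fx=4.2,fy=4.2,interpolation=cv2.INTER_CUBIC)[:,:798])
"
```

```text
[[ 640.9 -127.4   20. ]] head [[ 636.2 -128.8   37. ]]
```

View pics/f.png

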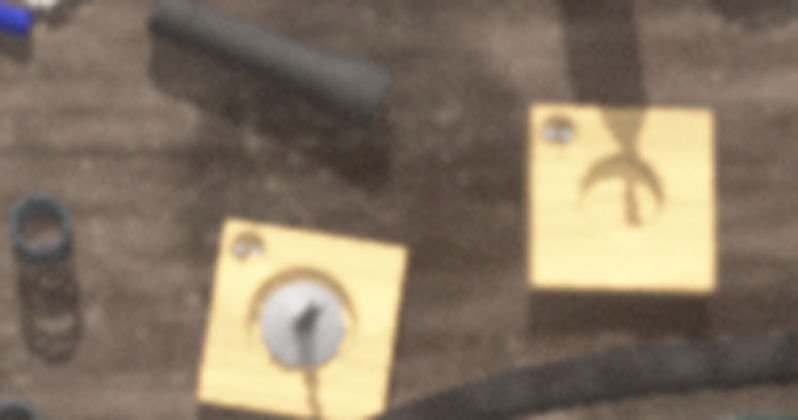

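This picture confirms the exhaust block centre at (623,199), i.e. about (639.6,-128). I'll lower the valve.

Emit:
{"op": "carry_out", "data": {"deltas": [0,0,0,0.001,0.0007,0.008,1,0,0,0,0,0,0.007,1,0,0,0,0,0,0.004,1,0,0,0,0,0,0.002,1,0,0,0,0,0,0.001,1,0,0,0,0,0,0,1,0,0,0,0,0,0,1]}}

```text
clock: 15.22
eef_pos: [638.4, -128.1, 51.2]
tool_rot: [3.142, -0.0, -3.142]
force: [-2.1, 0.3, 4.8]
width: 5.6
gripper_force: 59.3
```

Emit:
{"op": "carry_out", "data": {"deltas": [0,0,0,0,0,0,0.5,0,0,0,0,0,0,0,0,0,0,0,0,0,-0.5,0,0,0,0,0,0,-1,0,0,0,0,0,0,-1,0,0,0,0,0,-0.02,-1,0,0,0,0,0,-0.04,-1,0,0,0,0,0,-0.04,-1,0,0,0,0.0172,0.0461,0,-1,0,0,0,0.0172,0.0461,0,-1,0,0,0,0.0172,0.0461,0,-1,0,0,0,0.0172,0.0461,0,-1]}}

```text
clock: 16.73
eef_pos: [569.8, 57.8, 152.5]
tool_rot: [3.141, 0.002, 3.141]
force: [1.1, 0.7, 0.9]
width: 85.5
gripper_force: 0.0
```

Emit:
{"op": "carry_out", "data": {"deltas": [0,0,0,0.0172,0.0461,0,-1,0,0,0,0.0172,0.0461,0,-1,0,0,0,0.0172,0.0461,0,-1,0,0,0,0,0,0,-1,0,0,0,0,0,0,-1,0,0,0,0,0,0,-1]}}

```text
clock: 17.48
eef_pos: [519.0, 193.0, 151.4]
tool_rot: [-3.141, 0.001, 3.139]
force: [0.4, -1.8, 0.3]
width: 85.5
gripper_force: 0.0
```

```bash
python3 look.py g 640 -128 30 50
```

```text
scene 369 201 4.0
top 359 120 4.0
[518.8 193.2 151.1] [-0.8  0.2  0.4] 85.73891665793879 17.575
```

View pics/g.png

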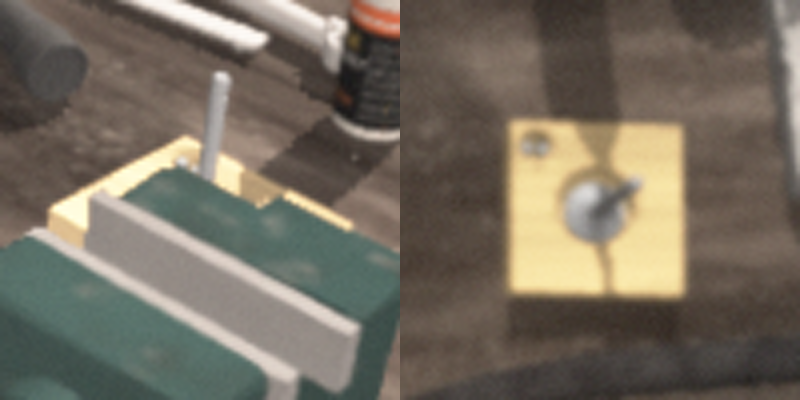

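The exhaust valve is standing: scene tip (221,76), top tip (638,183), head (596,212). I'll check its tilt and both valve positions.

```bash
python3 -c "
from h import *
g=lambda p:np.array(p)/4+[359,120]-.375
gs=lambda p:np.array(p)/4+[369,201]-.375
print('tip',tri(g((636-400,184)),gs((221,77))),plane('top',[g((636-400,184))],94),'head',plane('top',[g((596-400,212))],14))
im=cv2.imread('pics/full_d_top.png')
d=lambda p:np.array(p)/4+[282,150]-.375
ds=lambda p:np.array(p)/4+[275,171]-.375
print('inlet tip',tri(d((608-400,191)),ds((211,93))),'head',plane('top',[d((599-400,208))],14))
for X in [(639,-128,14),(639,-128,94)]: print((proj('top',X)+.375-[359,120])*4+[400,0],(proj('scene',X)+.375-[369,201])*4)
"
```

```text
tip [[ 638.  -127.4   95.7]] [[ 637.6 -127.2   94. ]] head [[ 639.2 -128.7   14. ]]
inlet tip [[575.5  47.6  99.2]] head [[576.2  45.4  14. ]]
[[594.9 212.4]] [[197.7 233.9]]
[[637.3 181.3]] [[220.8  80.7]]
```

Both valves are upright, the inlet at (575.6,45.4) and the exhaust at (638.8,-128). Next is the tall spring.

Emit:
{"op": "carry_out", "data": {"deltas": [0,0,0,0.0008,0.001,0.04,-1,0,0,0,0,0,0.04,-1,0,0,0,0,0,0.03,-1,0,0,0,0,0,0.017,-1,0,0,0,0,0,0,-1,0,0,0,0,0,0,-0.4,0,0,0,0,0,0,0,0,0,0,0,0,0,0.5,0,0,0,0,0,0,1,0,0,0,0,0,0,1,0,0,0,0,0,0,1,0,0,0,0,0,0,1]}}

```text
clock: 19.08
eef_pos: [517.9, 195.8, 24.9]
tool_rot: [3.141, 0.001, -3.141]
force: [-0.5, 0.2, 5.3]
width: 32.1
gripper_force: 59.0
```

Emit:
{"op": "carry_out", "data": {"deltas": [0,0,0,0,0,-0.01,1,0,0,0,0,0,-0.03,1,0,0,0,0,0,-0.045,1,0,0,0,0,0,-0.04,1,0,0,0,-0.0143,-0.03765,0,1,0,0,0,-0.0143,-0.03765,0,1,0,0,0,-0.0143,-0.03765,0,1,0,0,0,-0.0143,-0.03765,0,1,0,0,0,0,0,0,1,0,0,0,0,0,0,1,0,0,0,0,0,0,1,0,0,0,0,0,0,1]}}

```text
clock: 20.58
eef_pos: [574.2, 46.3, 148.9]
tool_rot: [3.141, -0.0, -3.14]
force: [-0.6, -0.5, -0.5]
width: 32.4
gripper_force: 59.6
```

```bash
python3 look.py i 575 45 100 50
```

```text
scene 276 144 4.0
top 285 146 4.0
[574.4  45.8 148.8] [ 0.2 -0.2  0.3] 32.4460074077042 20.675
```

View pics/i.png

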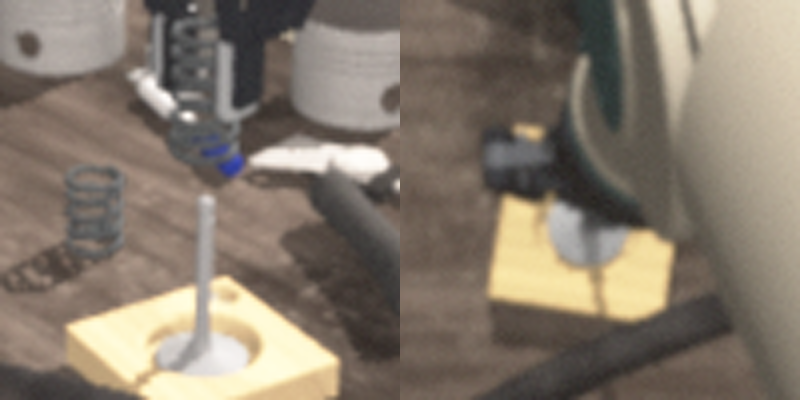

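The spring hangs upright over the stem: foot (205,150), stem tip (205,197). I'll lower it.

Emit:
{"op": "carry_out", "data": {"deltas": [0,0,0,-0.0007,0,0.02,1,0,0,0,0,0,0.025,1,0,0,0,0,0,0.03,1,0,0,0,0,0,0.02,1,0,0,0,0,0,0.008,1,0,0,0,0,0,0.002,1,0,0,0,0,0,0,1,0,0,0,0,0,0,1]}}

```text
clock: 21.68
eef_pos: [575.9, 45.1, 44.6]
tool_rot: [3.141, 0.002, -3.142]
force: [0.4, 0.4, -0.9]
width: 32.7
gripper_force: 59.7
```

Emit:
{"op": "carry_out", "data": {"deltas": [0,0,0,0,0,0.002,1,0,0,0,0,0,0.001,1,0,0,0,0,0,0,1,0,0,0,0,0,0,1]}}

```text
clock: 22.18
eef_pos: [575.5, 45.1, 41.4]
tool_rot: [3.141, 0.001, -3.142]
force: [-1.2, -0.1, 5.5]
width: 32.4
gripper_force: 60.4
```

Emit:
{"op": "carry_out", "data": {"deltas": [0,0,0,0,0,0,0.2,0,0,0,0,0,0,-0.2,0,0,0,0,0,0,-0.6,0,0,0,0,0,0,-1,0,0,0,0,0,-0.015,-1,0,0,0,0,0,-0.04,-1,0,0,0,0,0,-0.055,-1,0,0,0,-0.0163,0.0451,0,-1,0,0,0,-0.0163,0.0451,0,-1,0,0,0,-0.0163,0.0451,0,-1,0,0,0,0,0,0,-1,0,0,0,0,0,0,-1]}}

```text
clock: 23.68
eef_pos: [624.0, 179.7, 151.3]
tool_rot: [-3.141, 0.0, -3.141]
force: [0.1, -0.1, 0.4]
width: 85.1
gripper_force: 0.0
```

Emit:
{"op": "carry_out", "data": {"deltas": [0,0,0,-0.0003,0.0005,0.04,-1,0,0,0,0,0,0.04,-1,0,0,0,0,0,0.035,-1,0,0,0,0,0,0.02,-1,0,0,0,0,0,0,-1,0,0,0,0,0,0,-0.4,0,0,0,0,0,0,0,0,0,0,0,0,0,0.5,0,0,0,0,0,0,1,0,0,0,0,0,0,1,0,0,0,0,0,0,1,0,0,0,0,0,0,1]}}

```text
clock: 25.18
eef_pos: [625.2, 181.2, 17.2]
tool_rot: [3.141, 0.002, -3.141]
force: [-1.0, -0.1, 5.8]
width: 31.9
gripper_force: 59.2
```

Emit:
{"op": "carry_out", "data": {"deltas": [0,0,0,0,0,-0.01,1,0,0,0,0,0,-0.03,1,0,0,0,0,0,-0.045,1,0,0,0,0,0,-0.04,1,0,0,0,-0.0023,-0.0515,0,1,0,0,0,-0.0023,-0.0515,0,1,0,0,0,-0.0023,-0.0515,0,1,0,0,0,-0.0023,-0.0515,0,1,0,0,0,-0.0023,-0.0515,0,1,0,0,0,-0.0023,-0.0515,0,1,0,0,0,0,0,0,1,0,0,0,0,0,0,1]}}

```text
clock: 26.68
eef_pos: [638.2, -127.7, 141.1]
tool_rot: [3.141, 0.0, 3.141]
force: [-0.6, 0.8, -0.6]
width: 31.7
gripper_force: 59.7
```

Emit:
{"op": "carry_out", "data": {"deltas": [0,0,0,0,0,0,1,0,0,0,0,0,0,1]}}

```text
clock: 26.92
eef_pos: [638.4, -126.5, 140.9]
tool_rot: [3.141, -0.0, -3.139]
force: [0.5, -0.0, -0.8]
width: 32.1
gripper_force: 59.7
```

Emit:
{"op": "carry_out", "data": {"deltas": [0,0,0,0,-0.001,0.02,1,0,0,0,0,0,0.025,1,0,0,0,0,0,0.03,1,0,0,0,0,0,0.02,1,0,0,0,0,0,0.007,1,0,0,0,0,0,0.002,1,0,0,0,0,0,0,1,0,0,0,0,0,0,1]}}

```text
clock: 27.92
eef_pos: [638.9, -129.3, 37.7]
tool_rot: [-3.141, 0.002, 3.142]
force: [0.6, 0.1, -0.2]
width: 31.9
gripper_force: 59.6
```

Emit:
{"op": "carry_out", "data": {"deltas": [0,0,0,0,0,0.002,1,0,0,0,0,0,0.001,1,0,0,0,0,0,0,1,0,0,0,0,0,0,1]}}

```text
clock: 28.42
eef_pos: [638.2, -129.2, 33.8]
tool_rot: [3.142, -0.0, -3.142]
force: [-0.2, -0.4, -0.5]
width: 32.0
gripper_force: 59.6
```

Emit:
{"op": "carry_out", "data": {"deltas": [0,0,0,0,0,0.001,1,0,0,0,0,0,0,1,0,0,0,0,0,0,1]}}

```text
clock: 28.8
eef_pos: [638.5, -129.3, 33.2]
tool_rot: [-3.141, 0.001, 3.142]
force: [-0.8, -0.6, 4.3]
width: 32.1
gripper_force: 60.2
```

Emit:
{"op": "carry_out", "data": {"deltas": [0,0,0,0,0,0,0.2,0,0,0,0,0,0,-0.2,0,0,0,0,0,0,-0.6,0,0,0,0,0,0,-1,0,0,0,0,0,-0.015,-1,0,0,0,0,0,-0.045,-1,0,0,0,0,0,-0.055,-1,0,0,0,0.0425,0.0126,0,-1,0,0,0,0.0425,0.0126,0,-1,0,0,0,0.0425,0.0126,0,-1,0,0,0,0.0425,0.0126,0,-1,0,0,0,0.0425,0.0126,0,-1]}}

```text
clock: 30.3
eef_pos: [424.9, -65.9, 148.9]
tool_rot: [-3.141, 0.002, 3.142]
force: [0.5, 0.6, 0.8]
width: 85.5
gripper_force: 0.0
```

Emit:
{"op": "carry_out", "data": {"deltas": [0,0,0,0,0,0,-1,0,0,0,0,0,0,-1,0,0,0,0,0,0,-1]}}

```text
clock: 30.68
eef_pos: [427.4, -66.5, 148.2]
tool_rot: [-3.141, 0.002, 3.141]
force: [0.0, 0.8, 0.3]
width: 85.1
gripper_force: 0.0
```

```bash
python3 look.py k 607 -40 40 70
```

```text
scene 300 163 2.857142857142857
top 301 115 2.857142857142857
[426.8 -66.4 147.9] [ 0.5  0.2 -0.2] 85.48533911633533 30.775
```

View pics/k.png

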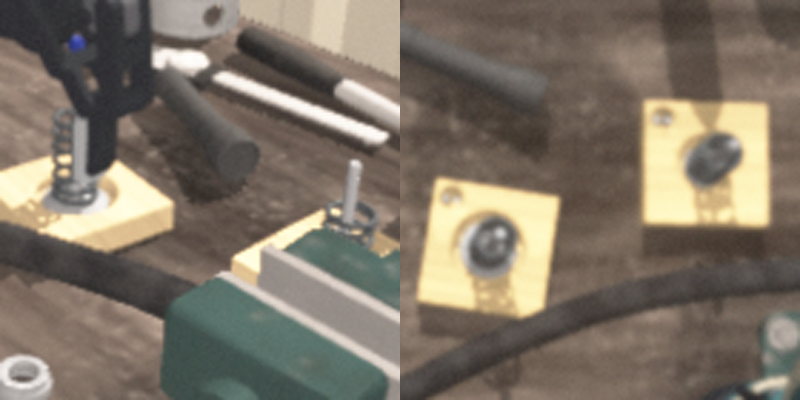

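Both springs stand square on their valves: tall spring at scene crop (75,160), short spring at (352,215) with its stem centred. Next is the cap.

Emit:
{"op": "carry_out", "data": {"deltas": [0,0,0,0.001,0,0.045,-1,0,0,0,0,0,0.04,-1,0,0,0,0,0,0.035,-1,0,0,0,0,0,0.018,-1,0,0,0,0,0,0.007,-1,0,0,0,0,0,0,-1,0,0,0,0,0,0,-0.4,0,0,0,0,0,0,0,0,0,0,0,0,0,0.5,0,0,0,0,0,0,1,0,0,0,0,0,0,1,0,0,0,0,0,0,1]}}

```text
clock: 32.28
eef_pos: [418.6, -70.1, 26.2]
tool_rot: [-3.131, -0.018, -3.141]
force: [-0.4, -0.1, 0.1]
width: -0.1
gripper_force: 0.0
```

```bash
python3 -c "
from h import *
np.set_printoptions(precision=4,suppress=True)
s=ctrl.read_state();print(s['qpos'],s['eef_pos'],s['tool_rot'],s['force'],s['torque'],s['qd'])"
```

```text
[ 0.2375  0.7331 -0.2156  2.2594  0.7248  0.2363  0.9346] [418.5606 -70.0838  26.2006] [-3.1308 -0.0184 -3.1406] [-0.3864 -0.0985  0.0761] [ 0.0472 -0.0165 -0.0351] [-0.0005 -0.0005 -0.0005  0.0011 -0.0024  0.0007  0.0019]
```

Joint 6 is at its lower limit (0.236), so the arm stopped at z 26 and shut above the cap without touching it. I'll rise, open and tilt the tool about its closing axis, so the fingertips point towards the base.

Emit:
{"op": "carry_out", "data": {"deltas": [0,0,0,0,0,-0.03,0,0,0,0,0,0,-0.03,-1,-0.6,4.5,0,0,0,0,-1,0,4.5,0,0,0,0,-1,0,0,0,0,0,0,-1,0,0,0,0,0,0,-1]}}

```text
clock: 33.02
eef_pos: [418.7, -69.5, 86.0]
tool_rot: [-3.141, -0.176, -3.141]
force: [0.3, 0.3, 0.0]
width: 85.3
gripper_force: 0.0
```

```bash
cat > d.py <<'E'
import sys
from h import *
from scipy.spatial.transform import Rotation as Ro
np.set_printoptions(precision=4,suppress=True)
s=ctrl.read_state();R=Ro.from_euler("xyz",s["tool_rot"])
d=np.array([float(v) for v in sys.argv[1:4]])-s["eef_pos"]
print(s["eef_pos"],s["tool_rot"],"q",s["qpos"],"tool shift m",R.inv().apply(d)/1000)
if len(sys.argv)>4: print("turn deg",np.degrees((R.inv()*Ro.from_euler("xyz",[np.pi,float(sys.argv[4]),np.pi])).as_rotvec()))
E
python3 d.py 425.8 -66.3 40 -0.175
```

```text
[418.6867 -69.5155  85.9551] [-3.1409 -0.1759 -3.1409] q [ 0.4169  0.6896 -0.4929  2.0897  0.505   0.6719  1.1315] tool shift m [-0.015   0.0032  0.044 ]
turn deg [-0.0438 -0.0501  0.038 ]
```

Emit:
{"op": "carry_out", "data": {"deltas": [0,0,0,-0.0075,0.0016,0.022,-1,0,0,0,-0.0075,0.0016,0.022,-1,0,0,0,-0.0035,0,0.02,-1,0,0,0,-0.0018,0,0.01,-1,0,0,0,0,0,0,-1,0,0,0,0,0,0,-1,0,0,0,0,0,0,-1]}}

```text
clock: 33.9
eef_pos: [427.1, -66.4, 10.4]
tool_rot: [-3.141, -0.174, -3.141]
force: [0.5, -0.1, -0.4]
width: 85.4
gripper_force: 0.0
```

```bash
python3 d.py 425.8 -66.3 4 -0.175
```

```text
[427.112  -66.3711  10.3725] [-3.141  -0.1743 -3.1413] q [ 0.3353  0.8275 -0.3868  2.0955  0.6113  0.52    1.0398] tool shift m [0.0002 0.0001 0.0065]
turn deg [-0.0359  0.0426  0.0177]
```

Emit:
{"op": "carry_out", "data": {"deltas": [0,0,0,0,0,0.0065,-1,0,0,0,0,0,0,-1,0,0,0,0,0,0,-0.4,0,0,0,0,0,0,0,0,0,0,0,0,0,0.5,0,0,0,0,0,0,1,0,0,0,0,0,0,1,0,0,0,0,0,0,1,0,0,0,0,0,0,1]}}

```text
clock: 35.02
eef_pos: [425.7, -66.3, 3.9]
tool_rot: [-3.141, -0.175, -3.141]
force: [-0.1, 0.4, 5.3]
width: 29.5
gripper_force: 58.8
```

Emit:
{"op": "carry_out", "data": {"deltas": [0,0,0,0.0017,0,-0.0099,1,0,0,0,0.0052,0,-0.0295,1,0,0,0,0.007,0,-0.0394,1,0,0,0,0.007,0,-0.0394,1,0,0,0,0,0,0,1,0,0,0,0,0,0,1]}}

```text
clock: 35.78
eef_pos: [425.3, -66.5, 123.4]
tool_rot: [-3.141, -0.176, -3.141]
force: [-0.9, 0.3, -0.5]
width: 29.7
gripper_force: 59.5
```

```bash
python3 d.py 638.8 -128 124 -0.175
```

```text
[425.2841 -66.5199 123.3807] [-3.1409 -0.1756 -3.1414] q [ 0.447   0.6342 -0.546   2.0502  0.4508  0.7669  1.171 ] tool shift m [-0.2101 -0.0615 -0.0379]
turn deg [-0.0432 -0.0371  0.0087]
```

Emit:
{"op": "carry_out", "data": {"deltas": [0,0,0,-0.042,-0.0123,-0.0076,1,0,0,0,-0.042,-0.0123,-0.0076,1,0,0,0,-0.042,-0.0123,-0.0076,1,0,0,0,-0.042,-0.0123,-0.0076,1,0,0,0,-0.042,-0.0123,-0.0076,1,0,0,0,0,0,0,1,0,0,0,0,0,0,1,0,0,0,0,0,0,1,0,0,0,0,0,0,1]}}

```text
clock: 36.9
eef_pos: [638.4, -127.5, 124.3]
tool_rot: [-3.141, -0.176, -3.141]
force: [-0.2, -0.2, -0.1]
width: 29.2
gripper_force: 59.5
```

```bash
python3 d.py 638.8 -128 124 -0.175; python3 look.py m 639 -128 105 40
```

```text
[ 638.351  -127.4533  124.2946] [-3.141  -0.1762 -3.1405] q [ 0.4116  0.8867 -0.5253  1.4107  0.4458  1.1471  1.3634] tool shift m [-0.0005 -0.0005  0.0002]
turn deg [-0.0425 -0.0672  0.0601]
scene 384 175 5.0
top 379 123 5.0
[ 638.7 -127.6  124.5] [ 0.1 -0.4  0.3] 29.77065614284331 37.0
```

View pics/m.png

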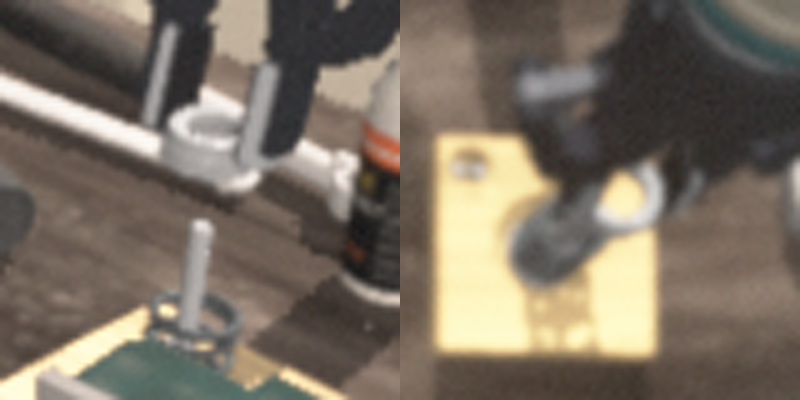

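The cap is held flat above the stem: scene ring centre about (209,130), stem tip (202,228), top-view ring about (628,194). I'll compute its offset.

```bash
python3 -c "
from h import *
a=np.linspace(0,2*np.pi,60)
fs=lambda X:(proj('scene',X)+.4-[384,175])*5
ft=lambda X:(proj('top',X)+.4-[379,123])*5+[400,0]
for r,z in((17,120.5),(17,133.5),(8,133.5)):
    X=np.c_[638.7+r*np.cos(a),-127.6+r*np.sin(a),0*a+z]
    for f in(fs,ft):
        p=f(X);print(r,z,f.__name__,p.min(0),p.max(0),p.mean(0))
print('tip',fs([(638.8,-128,94)]))
S_=np.array([209,130])/5+[384,175]-.4;T_=np.array([228,194])/5+[379,123]-.4
print(tri(T_,S_))
im=cv2.imread('pics/full_m_top.png');g=im[123:203,379:459].max(2)
print(g[30:50,36:56])
"
```

```text
17 120.5 <lambda> [158.5 139.3] [260.8 188. ] [210.1 163.2]
17 120.5 <lambda> [573.5 156.6] [657.6 239.6] [615.5 197.4]
17 133.5 <lambda> [163.  105.8] [266.1 153.6] [215.  129.2]
17 133.5 <lambda> [583.  148.6] [668.4 232.8] [625.6 189.9]
8 133.5 <lambda> [190.2 118.1] [238.7 140.6] [214.7 129.2]
8 133.5 <lambda> [605.6 170.8] [645.8 210.4] [625.7 190.3]
tip [[200.8 231.2]]
[[ 636.6 -127.6  134.2]]
[[ 78  72  69  64  58  54  53  54  56  51  54  54  55  62  71  78  78  69
   56  57]
 [ 67  68  63  60  57  57  52  52  57  56  54  60  75  95 102  94  81  66
   54  54]
 [ 60  60  61  56  51  53  56  60  62  62  72  86 114 140 136 108  76  54
   50  51]
 [ 54  57  54  52  54  59  73  87  95  96  98 118 148 175 160 121  74  52
   47  48]
 [ 55  54  54  57  55  72 104 144 155 149 134 145 169 194 179 135  84  54
   53  47]
 [ 58  58  62  60  66 100 152 203 221 212 181 164 177 197 199 157 104  63
   53  48]
 [ 61  66  73  76  90 135 199 235 244 242 231 204 180 191 200 179 125  75
   53  47]
 [ 75  84  95  99 127 182 232 248 251 251 248 234 202 193 203 193 139  82
   52  49]
 [ 81  99 106 119
[... 303 characters left out ...]
 128  84
   83 100]
 [114 112 137 185 221 236 245 250 250 250 247 242 230 220 199 164 115  92
   98 115]
 [110 110 130 167 199 221 232 239 239 236 237 233 223 211 185 147 112 106
  113 117]
 [108 110 118 143 167 184 204 215 218 217 218 219 211 194 165 132 116 112
  116 118]
 [104 106 112 120 133 150 166 176 182 187 191 196 201 199 170 140 117 115
  114 118]
 [100 100 101 108 118 131 147 157 167 177 198 216 226 228 204 154 120 116
  113 115]
 [101  93  92 101 118 142 172 192 203 220 237 245 248 247 224 164 125 117
  113 115]
 [100  87  95 109 138 183 223 237 243 247 251 252 253 250 230 177 134 122
  121 122]
 [ 98  95 108 132 173 223 245 250 251 252 253 253 253 250 233 179 140 129
  129 126]]
```

The cap is within about 1–2 mm of the stem axis and the bore clearance is 4 mm. I'll nudge it and lower it while watching the force.

Emit:
{"op": "carry_out", "data": {"deltas": [0,0,0,-0.0034,-0.0008,0.0147,1,0,0,0,-0.0026,0,0.0148,1,0,0,0,0,0,0,1,0,0,0,-0.0017,0,0.0098,1,0,0,0,0,0,0,1]}}

```text
clock: 37.62
eef_pos: [639.3, -128.4, 83.3]
tool_rot: [-3.141, -0.177, -3.141]
force: [-0.5, -0.5, -0.5]
width: 29.2
gripper_force: 59.5
```

```bash
python3 d.py 639.5 -128.4 66.5 -0.175; python3 -c "
from h import *
s=ctrl.read_state();print(s['force'],s['torque'])"
```

```text
[ 639.2532 -128.4283   83.2891] [-3.1413 -0.1769 -3.141 ] q [ 0.4052  0.9358 -0.5088  1.4283  0.4698  1.0847  1.3477] tool shift m [-0.0032  0.      0.0165]
turn deg [-0.0209 -0.1091  0.0329]
[-0.5 -0.5 -0.5] [ 0.  -0.2  0. ]
```

Emit:
{"op": "carry_out", "data": {"deltas": [0,-0.1,0,-0.0021,0,0.01,1,0,0,0,-0.0011,0,0.006,1,0,0,0,0,0,0,1,0,0,0,0,0,0,1]}}

```text
clock: 38.12
eef_pos: [640.3, -128.4, 67.9]
tool_rot: [-3.141, -0.174, -3.141]
force: [0.7, 0.8, -0.5]
width: 29.4
gripper_force: 59.5
```

Emit:
{"op": "carry_out", "data": {"deltas": [0,0,0,-0.0003,0,0.0015,1,0,0,0,0,0,0,1,0,0,0,0,0,0,1]}}

```text
clock: 38.5
eef_pos: [640.3, -128.5, 66.4]
tool_rot: [-3.141, -0.174, -3.141]
force: [-0.4, 0.2, -0.3]
width: 29.1
gripper_force: 59.5
```

Emit:
{"op": "carry_out", "data": {"deltas": [0,0,0,0.0004,0,0.0015,1,0,0,0,0,0,0.0005,1,0,0,0,0,0,0,1,0,0,0,0,0,0,1]}}

```text
clock: 39.0
eef_pos: [639.5, -128.5, 64.4]
tool_rot: [-3.141, -0.174, -3.141]
force: [0.1, -0.4, -0.4]
width: 29.2
gripper_force: 59.5
```

Emit:
{"op": "carry_out", "data": {"deltas": [0,0,0,-0.0001,0,0.0007,1,0,0,0,0,0,0,1,0,0,0,0,0,0,1]}}

```text
clock: 39.38
eef_pos: [639.5, -128.4, 63.8]
tool_rot: [-3.141, -0.174, -3.141]
force: [0.3, -0.5, 1.5]
width: 28.8
gripper_force: 59.7
```

Emit:
{"op": "carry_out", "data": {"deltas": [0,0,0,-0.0001,0,0.0005,1,0,0,0,0,0,0,1,0,0,0,0,0,0,1]}}

```text
clock: 39.75
eef_pos: [639.6, -128.3, 63.6]
tool_rot: [-3.141, -0.173, -3.141]
force: [-1.3, 1.0, 5.1]
width: 29.4
gripper_force: 60.1
```

Contact at 63.6, as expected. I'll release, back off along the tool axis, and check from pixels with the arm clear.

Emit:
{"op": "carry_out", "data": {"deltas": [0,0,0,0,0,0,0.2,0,0,0,0,0,0,-0.2,0,0,0,0,0,0,-0.6,0,0,0,0,0,0,-1,0,0,0,0.0026,0,-0.0148,-1,0,0,0,0.007,0,-0.04,-1,0,0,0,0.007,0,-0.04,-1,0,0,0,0.0393,0.02,0.007,-1,0,0,0,0.0393,0.02,0.007,-1,0,0,0,0.0393,0.02,0.007,-1,0,0,0,0.0393,0.02,0.007,-1,0,0,0,0,0,0,-1]}}

```text
clock: 41.25
eef_pos: [477.1, -47.1, 160.4]
tool_rot: [-3.141, -0.175, -3.138]
force: [1.8, 0.1, 0.1]
width: 85.2
gripper_force: 0.0
```

Run:
```python
from h import *
a=np.linspace(0,2*np.pi,60)
im=ctrl.get_image("top");im2=ctrl.get_image("scene")
cv2.imwrite("pics/end_top.png",im[:,:,::-1]);cv2.imwrite("pics/end_scene.png",im2[:,:,::-1])
x,y=639,-128.4
for n,I in(("top",im),("scene",im2)):
    u=proj(n,[x,y,73])[0];p=u.round().astype(int)
    print(n,"cap top expected",u,"tip",proj(n,[638.8,-128,94])[0],"rim",proj(n,[[x+17,y,73],[x-17,y,73],[x,y+17,73],[x,y-17,73]]).tolist())
    print("origin",p-14);print("\n".join(" ".join(f"{v:3d}" for v in r) for r in I[p[1]-14:p[1]+15,p[0]-14:p[0]+15].max(2)))
print(ctrl.read_state()["eef_pos"])
```

```text
top cap top expected [415.2 167.1] tip [418. 165.] rim [[414.73908814886966, 159.26334305660896], [415.6131925935974, 175.01666878968624], [407.2034120407214, 167.2385162995391], [423.13863511796535, 167.00417773289274]]
origin [401 153]
250 244 228 205 194 187 188 182 172 154 135 125 115 114 112 113 114 116 120 129 142 159 185 211 228 236 242 245 245
248 245 234 214 193 184 181 172 155 135 117 114 111 110 112 113 109 114 115 116 121 131 148 174 199 222 234 241 244
248 246 241 226 205 189 179 163 141 123 113 113 111 110 113 108 113 117 113 111 113 115 125 137 162 191 219 232 242
248 248 245 238 220 193 175 151 129 115 112 108 110 114 123 124 124 128 126 122 114 116 116 120 133 156 186 215 233
247 247 247 242 232 207 171 141 120 112 112 116 119 120 132 141 139 143 152 147 137 128 123 119 117 128 152 181 207
248 247 247 245 238 220 181 139 114 111 116 122 120 123 134 140 139 150 162 159 161 159 141 126 121 120 127 145 177
248 248 248 248 244 231 189 140 113 110 115 118 119 118 121 121 125 134 145 151 165 176 163 148 135 123 121 123 143
249 250 249 248 244 231 189 140 115 113 113 112 11
[... 5424 characters left out ...]
 232 145  82  84 105 129 151 158 160 166 174 170 175 174 171 166 158 155 142 132 140 154 157 157 155
254 254 254 251 198 104  82 115 135 125 109 104 124 148 196 170 165 163 159 137 118 114 118 121 137 148 147 124 109
254 253 252 251 200 123  95 125 171 199 151 114 104 112 117 115 121 117 110  98  91  95 104 127 146 147 140 114  96
229 151 135 135 117 108 103 114 113 157 149 136 138 142 119 147 160 154 120  87  75  83 102 142 157 135 107  96  91
123 109 106 105 105 106 103 104 106 117 101 107 132 139 141 179 212 203 153  98  89 100 128 169 178 150 119  99  94
117 114 110 109 103 104 105 104 103 101 101 111 101 103  97 108 117 113 107 108 115 108 145 187 192 192 166 131 111
[480.9 -48.7 160. ]
```

The scene pixels match a flat, seated cap: rim columns 415–431 and rows 227–234 are as predicted for z = 73. The stem tip stands up through its middle. I'm handing in.

```bash
python3 -c "
from cell import ctrl
print(ctrl.finish_job())"
```

```text
the job is handed in; nothing more can be done
None
```

I made up both valve kits and handed the job in at about 41 s of the 115 s: both valves stand upright in their blocks, with the springs and cap seated at the expected heights and no valve dropped.

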